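Stack the storage boxes on the parts case

ROBOT

A 7-joint arm with a two-finger parallel gripper is mounted at the origin on a cart in front of the work surface, level with it; the furniture and walls round the work are solid. World frame = base frame: x ahead of the robot, y to its left, z up, the work surface at z = 0. Lengths are in m, angles in rad, forces in N, time in s.
With the tool pointing down it reaches from about 0.4 to 0.875 m from the base axis. Payload 6.5 kg.
Tool frame: the origin (TCP) lies midway between the tips of the shut fingers; the grasp point (between the pads) lies 19 mm behind it (manip.grip_depth is the z of the grasp point in the tool frame, in m); z points along the fingers, y is the line along which they close (so a half turn about z gives the same grasp; the last joint's range is limited). The gripper opens to 85 mm and grips with 20 to 120 N. Pads are 22 mm wide; open, the fingers measure 114 mm over their backs; the gripper's body (76 mm by 85 mm) begins 54 mm behind the grasp point. The pads swing forward as they close: fully open they stand 13 mm farther back than shut.
Start: joints at [-1.375, 0.536, -0.004, 1.538, 0.003, 1.067, -0.071], TCP at [0.168, 0.628, 0.199] pointing down, gripper open.
Joint ranges: [-2.7, 2.7], [-0.37, 2.16], [-1.27, 1.26], [0.24, 2.4], [-1.31, 4.45], [0.19, 1.91], [-2.76, 2.76]. Speed limits (rad/s): [2.39, 2.39, 3.14, 3.14, 3.14, 3.14, 3.14].

INTERFACE

Orientations are given as a unit quaternion [w, x, y, z].
In Python, from bench import manip gives the robot as it stands.
- The arm moves only by the shell command python3 inch.py FILE [OPENING], which reads ROWS from the file FILE. ROWS is a JSON list of rows, 1 to 5 of them, each an object with the fields x, y, z (the shift in m), yaw (a turn about the tool's z in rad); a field left out counts as zero; each row is the pose to reach, as a shift and turn from the pose commanded when the command began, along the tool's axes at that moment; what a row does not reach only later rows make up. A row lasts 1/12 s, in which the tool goes at most 0.0417 m and 0.125 rad, less where a joint would pass 70% of its speed; a pose out of reach is approached as far as the arm can. OPENING is the finger opening in m, set as the command begins (- or left out keeps the last). The fingers move at their own pace and stop on an object; the grip force is fixed at half the most. Time passes only in rows, so rows that do not move let the fingers close. It prints the time, the measured TCP pose, the force, the opening and the grip force at its end. Input that does not fit is refused with a message, and nothing moves.
- manip.get_state(): the state, without advancing time (a new reading comes with each control period).
- manip.camera(name): name is "scene" or "top" or "wrist"; returns a dict with "img" (420x560x3 uint8, red, green, blue), "vfov" (degrees; the focal length in pixels is half the picture's height over the tangent of half this angle, whatever the lens; pixels are square), "cx", "cy" (the principal point, pixels), "R" (3x3) and "t" (3): a world point X has camera coordinates R X + t; the wrist camera has in their place "tool_from_camera" (4x4, takes a point from camera to tool coordinates, whose origin is the TCP and whose axes are the flange's). Camera axes: x right, y down, z forward; pixel columns grow to the right and rows downward; lengths in m; the calibration is good to about 2 mm. A picture is of the moment at which its call begins: read the wrist's pose just before it. There is no depth.
- manip.job_done(): hands the job in; it is judged then, once.
The state is a dict: "time": time; "joint_pos": joint angles; "qd": joint speeds; "joint_torque": joint torques, N m; "position": TCP position; "eef_rot": TCP orientation; "ft_force": force on the tool from outside, world axes, zero at the start; "moment": the same for the moment, N m; "finger_gap": finger opening in m; "gripper_force": force on a finger pad.
Only numpy, scipy, OpenCV 4.12 (cv2) and the standard library are available. Lean on these libraries where they do the work, as an engineer would, in place of code of your own. Each camera call takes 0.05 s, during which the arm holds its last target. There are 200 camera calls.

TASK

Tidy the three storage boxes into one stack on the closed parts case: first the large box on the middle of its lid, then the medium box (now lying on the sloping rest) on that, and last the slide box on top. Lay every box flat, the right way up, lengthwise and square with the case and with its underside wholly supported by what is below; set each down gently without dropping it. Leave the syringe, the tweezers and the carrier plate where they lie.

Things in the scene. Friction and masses are not known exactly. Their poses are not given: they have to be found in the camera images.
- parts_case: closed small-parts case with a flat blue see-through lid, fixed to the bench: 120 wide (x) x 200 long (y) x 40 mm high. Origin at the centre of its underside on the bench; z up, so the lid's top is at z = 40 mm. The case is the base of the stack; a latch of 4 mm sticks out at its -x side.
- large_box: loose lidded box of bare aluminium, 69 wide (x) x 146 long (y) x 34 mm high, about 0.35 kg, flat parallel sides, flat lid. Origin at the centre of its underside, z up, long axis y. Starts flat on the bench.
- medium_box: loose lidded box of grey plastic, 55 wide (x) x 114 long (y) x 30 mm high, about 0.22 kg, flat parallel sides, flat lid. Origin at the centre of its underside, z out of its lid, long axis y. Starts on the sloping rest, tilted 30 degrees about its x axis: its length runs up the slope, its -y end is the low end, away from the robot, against the lip.
- slide_box: loose cream-coloured box of glass slides, the smallest: 41 wide (x) x 85 long (y) x 30 mm high, about 0.12 kg. Origin at the centre of its underside, z up, long axis y. Starts flat on the near half of the bench, left or right (a similar box at the far end, behind the swab pot and reel, is not meant).
- sloping_rest: fixed steel stand under the medium box: base 60 (x) x 128 mm (y), origin at the centre of its underside. Its top plate, 40 mm wide (narrower than the box, so fingers pass both sides) and 112 long, rises at 30 degrees from 30 mm height at the -y end (far from the robot) to 85 mm at the +y end (near it); a 14 mm lip closes the low end. The box's underside centre is 59 mm above the bench.
- glue_syringe: bystander: grey syringe with an orange tip, 102 mm long, 22 mm high, lying loose on the bench alongside the parts case (at its -x side). Origin at the centre of its underside.
- tweezers: bystander: steel tweezers, 124 mm long, 9 mm high, lying loose on the bench beside the sloping rest, lengthwise along it. Origin at the centre of the underside.
- carrier_plate: bystander: white carrier plate with four black windows, 50 x 100 x 12 mm, lying loose on the bench at the right. Origin at the centre of its underside.

How it is judged:
On the way, in this order (a step that is already met when the one before it is completed fails the run):
1. the large box lies released and square on the lid of the parts case (x of large_box in the frame of parts_case between -0.026 and 0.026 m and y of large_box in the frame of parts_case between -0.028 and 0.028 m and z of large_box in the frame of parts_case between 0.036 and 0.044 m and angle between the y axis of large_box and the y axis of parts_case, either way round below 0.13 rad and angle between large_box's own z axis and vertical below 0.05 rad and linear speed of large_box below 0.02 m/s and contact force between large_box and parts_case above 0.1 N and contact force between the fingers and large_box below 0.05 N), for 0.2 s.
2. then the medium box lies released and square on the large box (all of step 1 and x of medium_box in the frame of large_box between -0.008 and 0.008 m and y of medium_box in the frame of large_box between -0.0165 and 0.0165 m and z of medium_box in the frame of large_box between 0.03 and 0.038 m and angle between the y axis of medium_box and the y axis of large_box, either way round below 0.13 rad and angle between medium_box's own z axis and vertical below 0.05 rad and linear speed of medium_box below 0.02 m/s and contact force between medium_box and large_box above 0.1 N and contact force between the fingers and medium_box below 0.05 N), for 0.2 s.
At the end, for the whole second after the job is handed in: Large box on the lid (centre within 26 mm across, 28 along), medium box on it (8 across, 16.5 along), slide box on that (8 across, 15.5 along); each at its right height, level, lengthwise within 7 degrees of the one below, touching it, at rest, released; bystanders within 25 mm (all of step 2 and x of slide_box in the frame of medium_box between -0.008 and 0.008 m and y of slide_box in the frame of medium_box between -0.0155 and 0.0155 m and z of slide_box in the frame of medium_box between 0.026 and 0.034 m and angle between the y axis of slide_box and the y axis of medium_box, either way round below 0.13 rad and angle between slide_box's own z axis and vertical below 0.05 rad and linear speed of slide_box below 0.02 m/s and contact force between slide_box and medium_box above 0.1 N and contact force between the fingers and slide_box below 0.05 N).
It fails at once if a box is dropped (falls free at over 0.5 m/s) ((contact force between anything else and large_box below 0.01 N and linear speed of large_box above 0.5 m/s) or (contact force between anything else and medium_box below 0.01 N and linear speed of medium_box above 0.5 m/s) or (contact force between anything else and slide_box below 0.01 N and linear speed of slide_box above 0.5 m/s)).
It fails at once if a box is tipped over (angle between any of large_box, medium_box, slide_box's own z axis and vertical above 1.2 rad).
It fails at once if the syringe, tweezers or carrier plate is moved by more than 25 mm (distance of any of glue_syringe, tweezers, carrier_plate from where it was at the start of the episode above 0.025 m).
It also fails if it takes over 61 s, if anything falls off the work surface, if the arm or the gripper's body presses on something with over 40 N, if the wrist force passes 120 N, or if a joint passes its speed limit or range.

## Working session

There is one attempt and no reset: what is moved stays moved. The work goes in short steps, Python scripts to look and compute and a shell command to move; the robot and the scene stay as the last step left them, time stands still between calls to the robot, and variables do not carry over. Pictures are saved under pics/ and viewed, at most 10 in all, crops included, and the job is handed in when it is done.

```bash
ls; mkdir -p pics; python3 - <<'E'
from bench import manip
import cv2
s=manip.get_state();print(s['time'],s['position'],s['eef_rot'],s['finger_gap'],manip.grip_depth)
for n in ('top','scene'):
    c=manip.camera(n);cv2.imwrite(f'pics/{n}0.png',c['img'][:,:,::-1]);print(n,c['vfov'],c['cx'],c['cy'],c['R'],c['t'])
c=manip.camera('wrist');print(c['vfov'],c['cx'],c['cy'],c['tool_from_camera'])
E
```

```text
bench.py
inch.py
pics
0.0 [0.16807897 0.6271614  0.1982943 ] [-5.45280884e-05  1.30495203e-01  9.91448535e-01 -8.95705539e-04] 0.08533484953581459 -0.0187
top 43.43432539039109 282.34257384151107 211.58435143258652 [[-0.01336471 -0.99989039 -0.00637132]
 [-0.98238725  0.01431791 -0.18630696]
 [ 0.18637776  0.00376917 -0.98247093]] [-0.24236359  0.51924959  1.23931962]
scene 45.92675292938829 279.56821690383543 208.439630586532 [[ 6.91735479e-01 -7.22150971e-01  3.14091547e-05]
 [-5.12964478e-01 -4.91390097e-01 -7.03848859e-01]
 [ 5.08300572e-01  4.86861116e-01 -7.10349760e-01]] [-0.52940842  0.20533682  0.95451975]
61.17629624411974 282.1753867772218 206.2271719462885 [[ 7.03155146e-04 -9.59455608e-01 -2.81858904e-01  7.16944691e-02]
 [ 9.99999602e-01  5.20077348e-04  7.24347311e-04  4.46940448e-04]
 [-5.48390658e-04 -2.81859301e-01  9.59455592e-01 -1.74097631e-01]
 [ 0.00000000e+00  0.00000000e+00  0.00000000e+00  1.00000000e+00]]
```
View pics/top0.png

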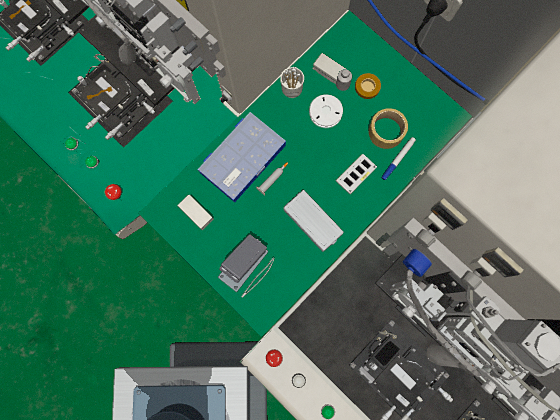

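View pics/scene0.png

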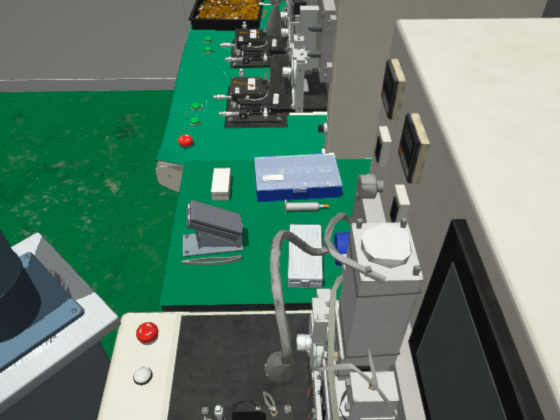

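The top view shows the case at about (242,157), the large box at (313,220), the medium box on its rest at (245,258) and the slide box at (195,211). The carrier plate is at (357,173), the syringe at (272,178) and the tweezers at (258,277). I'll enlarge crops to pick corners.

```bash
python3 - <<'E'
import cv2
a=cv2.imread('pics/top0.png')[125:303,170:385];cv2.imwrite('pics/topc.png',cv2.resize(a,None,fx=3.3,fy=3.3,interpolation=cv2.INTER_CUBIC))
a=cv2.imread('pics/scene0.png')[148:298,170:360];cv2.imwrite('pics/scenec.png',cv2.resize(a,None,fx=4,fy=4,interpolation=cv2.INTER_CUBIC))
E
```

View pics/topc.png

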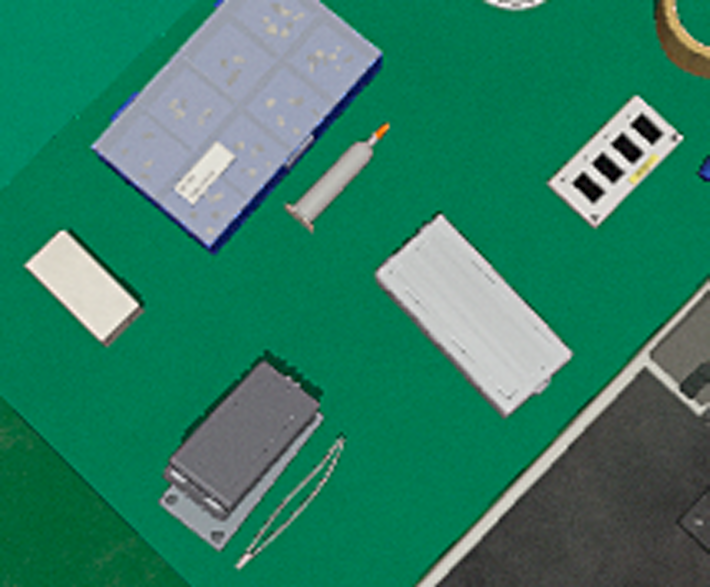

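View pics/scenec.png

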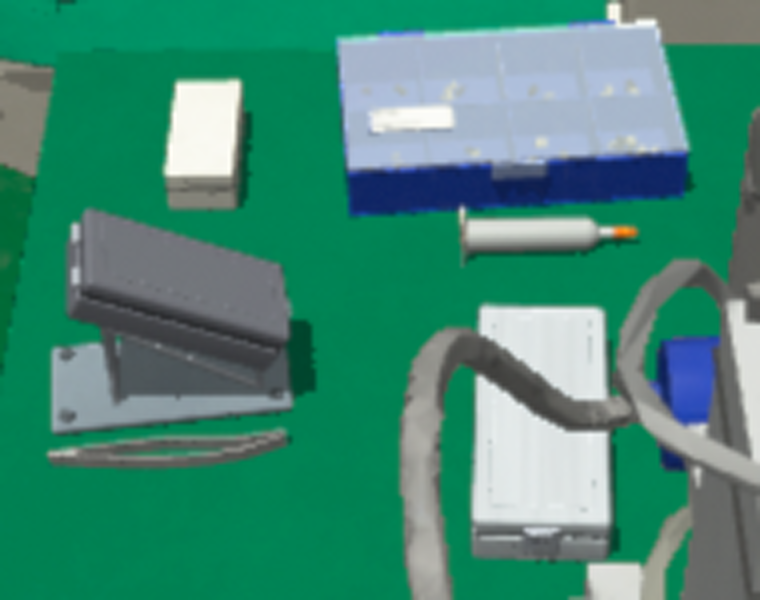

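The top crop shows the corners of every top face clearly, apart from one case corner, which the full view gives at about (249,113). The scene crop shows the same corners. Next step is triangulating them.

```bash
cat > h.py <<'E'
import numpy as np, cv2
from bench import manip
def K(c):
    f=210/np.tan(np.radians(c['vfov']/2)); return np.array([[f,0,c['cx']],[0,f,c['cy']],[0,0,1]])
def tri(cams,pts):
    P=[K(c)@np.c_[c['R'],c['t']] for c in cams]
    X=cv2.triangulatePoints(P[0],P[1],np.float64(pts[0]).T,np.float64(pts[1]).T); return (X[:3]/X[3]).T
def onz(c,uv,z):
    d=np.linalg.solve(K(c),np.c_[np.float64(uv),np.ones(len(uv))].T); R,t=np.array(c['R']),np.array(c['t'])
    o=-R.T@t; d=R.T@d; return (o[:,None]+d*((z-o[2])/d[2])).T
def proj(c,X): 
    q=(K(c)@(np.array(c['R'])@np.atleast_2d(X).T+np.array(c['t'])[:,None])); return (q[:2]/q[2]).T
def wrist():
    s=manip.get_state(); c=manip.camera('wrist'); w,x,y,z=s['eef_rot']
    from scipy.spatial.transform import Rotation as Ro
    T=np.eye(4);T[:3,:3]=Ro.from_quat([x,y,z,w]).as_matrix();T[:3,3]=s['position']
    M=np.linalg.inv(T@np.array(c['tool_from_camera'])); c['R']=M[:3,:3];c['t']=M[:3,3]; return c
E
cat > m.py <<'E'
from h import *
cs=[manip.camera('top'),manip.camera('scene')]
T=lambda L:np.array(L)/3.3+[169.65,124.65]
S=lambda L:np.array(L)/4+[169.6,147.6]
D={'large':(T([(376,273),(440,214),(572,354),(506,413)]),S([(473,523) and (480,306),(604,308),(610,526),(473,523)])),
'slide':(T([(25,266),(66,230),(141,303),(103,338)]),S([(175,81),(175,81),(242,81),(239,179)])),
'medium':(T([(170,465),(268,362),(321,403),(222,508)]),S([(88,210),(282,264),(290,344),(78,288)])),
'case':(np.array([(198,170),(249,113),(286,142),(234,199)])*1.,S([(338,38),(657,28),(687,152),(349,170)]))}
for n,(a,b) in D.items():
    zt={'large':.034,'slide':.03,'case':.04,'medium':.085}[n]
    A=onz(cs[0],a,zt)
    print(n,'top@z',A[:,:2].round(3).tolist(),'c',A.mean(0).round(4))
    print('  scene@z',onz(cs[1],b,zt)[:,:2].round(3).tolist(),onz(cs[1],b,zt).mean(0).round(4))
E
python3 m.py
```

```text
large top@z [[0.529, -0.253], [0.574, -0.302], [0.466, -0.397], [0.422, -0.347]] c [ 0.4977 -0.3247  0.034 ]
  scene@z [[0.531, -0.255], [0.577, -0.304], [0.467, -0.401], [0.422, -0.351]] [ 0.4993 -0.3277  0.034 ]
slide top@z [[0.539, 0.011], [0.566, -0.019], [0.509, -0.076], [0.483, -0.048]] c [ 0.5245 -0.033   0.03  ]
  scene@z [[0.542, 0.011], [0.542, 0.011], [0.571, -0.019], [0.511, -0.082]] [ 0.5416 -0.0196  0.03  ]
medium top@z [[0.383, -0.106], [0.455, -0.175], [0.425, -0.213], [0.352, -0.142]] c [ 0.4041 -0.1589  0.085 ]
  scene@z [[0.403, -0.088], [0.447, -0.192], [0.411, -0.236], [0.363, -0.129]] [ 0.4058 -0.1611  0.085 ]
case top@z [[0.626, -0.04], [0.774, -0.168], [0.696, -0.261], [0.551, -0.131]] c [ 0.6617 -0.15    0.04  ]
  scene@z [[0.632, -0.04], [0.776, -0.177], [0.7, -0.262], [0.553, -0.131]] [ 0.6653 -0.1524  0.04  ]
```

```bash
sed -i 's/(175,81),(175,81),(242,81),(239,179)\]/(175,81),(242,81),(239,179),(166,177)]/' m.py; cat >> m.py <<'E'
print()
for n,(a,b) in D.items():
    X=tri(cs,(a,b)); c=X.mean(0); l=X[1]-X[2] if n in('large','slide') else X[0]-X[1]; l2=X[0]-X[3] if n in('large','slide') else X[3]-X[2]
    e=l+l2; print(n,X.round(3).tolist(),'c',c.round(4),'len',np.linalg.norm(e)/2,'head',np.degrees(np.arctan2(e[1],e[0])),'tilt',np.degrees(np.arctan2(e[2],np.hypot(*e[:2]))))
E
python3 m.py | sed -n '/^$/,$p'
```

```text
large [[0.53, -0.254, 0.034], [0.575, -0.303, 0.034], [0.467, -0.399, 0.031], [0.424, -0.348, 0.029]] c [ 0.4991 -0.3258  0.032 ] len 0.1433786720775987 head 41.67495102778357 tilt 1.312879596404633
slide [[0.54, 0.01, 0.031], [0.567, -0.02, 0.033], [0.512, -0.077, 0.025], [0.484, -0.048, 0.027]] c [ 0.5257 -0.0336  0.0292] len 0.08004198389437618 head 45.92962961178946 tilt 4.277082828099704
medium [[0.384, -0.111, 0.113], [0.46, -0.174, 0.062], [0.43, -0.212, 0.051], [0.352, -0.145, 0.104]] c [ 0.4063 -0.1604  0.0827] len 0.1135448241249783 head 139.80401286815703 tilt 27.140982782642915
case [[0.627, -0.042, 0.043], [0.78, -0.17, 0.033], [0.696, -0.262, 0.042], [0.551, -0.131, 0.041]] c [ 0.6635 -0.1514  0.04  ] len 0.1972565842915211 head 139.03276677680728 tilt 1.3892341770531187
```

```bash
cat > plan.py <<'E'
# plan.py x y z heading_of_tool_x_deg : prints shift/turn per 5-row command, in tool axes
import sys; from h import *
def pose():
    s=manip.get_state(); w,x,y,z=s['eef_rot']; from scipy.spatial.transform import Rotation as Ro
    M=Ro.from_quat([x,y,z,w]).as_matrix(); return np.array(s['position']),np.arctan2(M[1,0],M[0,0]),s
def plan(p,h,*tg):
    for q in tg:
        q,ht=np.array(q[:3]),np.radians(q[3]); dh=(ht-h+np.pi)%(2*np.pi)-np.pi
        n=int(np.ceil(max(np.linalg.norm(q-p)/.2,abs(dh)/.6,.01)))
        for i in range(n):
            d=(q-p)/n; a=h+dh*i/n
            print([round(float(v),4) for v in (d[0]*np.cos(a)+d[1]*np.sin(a), d[0]*np.sin(a)-d[1]*np.cos(a), -d[2], -dh/n)])
        p,h=q,ht; print('--')
if __name__=='__main__':
    p,h,s=pose(); print(s['time'],p.round(4),round(np.degrees(h),2),'gap',s['finger_gap'])
    v=list(map(float,sys.argv[1:])); plan(p,h,*[v[i:i+4] for i in range(0,len(v),4)])
E
python3 plan.py .5 .1 .2 90 .499 -.326 .2 41.7
```

```text
0.35 [0.1682 0.6277 0.199 ] 165.0 gap 0.08511978686201509
[-0.1143, -0.106, -0.0003, 0.3273]
[-0.1423, -0.0636, -0.0003, 0.3273]
[-0.1552, -0.0145, -0.0003, 0.3273]
[-0.1516, 0.0361, -0.0003, 0.3273]
--
[-0.142, -0.0003, -0.0, 0.281]
[-0.1365, 0.0391, -0.0, 0.281]
[-0.1203, 0.0754, -0.0, 0.281]
--
```

```bash

echo '[{"x": -0.04,"y": -0.035,"yaw": 0.1},{"x": -0.08,"y": -0.07,"yaw": 0.2},{"x": -0.114,"y": -0.106,"yaw": 0.327},{"x": -0.114,"y": -0.106,"yaw": 0.327}]' > mv.in && python3 inch.py mv.in 0.085
echo '[{"x": -0.142,"y": -0.064,"yaw": 0.327},{"x": -0.142,"y": -0.064,"yaw": 0.327},{"x": -0.142,"y": -0.064,"yaw": 0.327},{"x": -0.142,"y": -0.064,"yaw": 0.327}]' > mv.in && python3 inch.py mv.in
echo '[{"x": -0.155,"y": -0.015,"yaw": 0.327},{"x": -0.155,"y": -0.015,"yaw": 0.327},{"x": -0.155,"y": -0.015,"yaw": 0.327},{"x": -0.155,"y": -0.015,"yaw": 0.327}]' > mv.in && python3 inch.py mv.in
python3 plan.py .5 .1 .2 90 .499 -.326 .2 41.7
```

```text
time: 0.68
position: [0.2532, 0.4926, 0.1991]
eef_rot: [0.001, 0.294, 0.956, -0.001]
ft_force: [0.5, -0.1, -0.4]
finger_gap: 0.0848
gripper_force: 0.0
time: 1.02
position: [0.3352, 0.3605, 0.1994]
eef_rot: [0.0, 0.445, 0.895, -0.0]
ft_force: [0.0, -0.9, 0.5]
finger_gap: 0.0854
gripper_force: 0.0
time: 1.35
position: [0.4176, 0.2285, 0.1996]
eef_rot: [0.0, 0.585, 0.811, 0.0]
ft_force: [0.3, -0.5, 0.6]
finger_gap: 0.0849
gripper_force: 0.0
1.35 [0.4176 0.2285 0.1996] 108.4 gap 0.0849452308778815
[-0.1479, 0.0377, -0.0004, 0.3212]
--
[-0.142, -0.0003, -0.0, 0.281]
[-0.1365, 0.0391, -0.0, 0.281]
[-0.1203, 0.0754, -0.0, 0.281]
--
```

```bash

echo '[{"x": -0.148,"y": 0.038,"yaw": 0.321},{"x": -0.148,"y": 0.038,"yaw": 0.321},{"x": -0.148,"y": 0.038,"yaw": 0.321},{"x": -0.148,"y": 0.038,"yaw": 0.321}]' > mv.in && python3 inch.py mv.in >/dev/null
echo '[{"x": -0.142,"yaw": 0.281},{"x": -0.142,"yaw": 0.281},{"x": -0.142,"yaw": 0.281},{"x": -0.142,"yaw": 0.281}]' > mv.in && python3 inch.py mv.in >/dev/null
echo '[{"x": -0.137,"y": 0.039,"yaw": 0.281},{"x": -0.137,"y": 0.039,"yaw": 0.281},{"x": -0.137,"y": 0.039,"yaw": 0.281},{"x": -0.137,"y": 0.039,"yaw": 0.281}]' > mv.in && python3 inch.py mv.in >/dev/null
echo '[{"x": -0.12,"y": 0.075,"yaw": 0.281},{"x": -0.12,"y": 0.075,"yaw": 0.281},{"x": -0.12,"y": 0.075,"yaw": 0.281},{"x": -0.12,"y": 0.075,"yaw": 0.281},{"x": -0.12,"y": 0.075,"yaw": 0.281}]' > mv.in && python3 inch.py mv.in
python3 - <<'E'
from h import *; import pickle
c=wrist(); cv2.imwrite('pics/w1.png',c['img'][:,:,::-1]); pickle.dump(c,open('w1.pkl','wb'))
t=np.radians(41.7);a=np.array([np.cos(t),np.sin(t)]);b=np.array([-a[1],a[0]])
print(proj(c,[[*(np.array([.4991,-.3258])+i*.073*a+j*.0345*b),.034] for i,j in((1,1),(1,-1),(-1,-1),(-1,1))]).round(1).tolist())
E
python3 plan.py .499 -.326 .1 41.7
```

```text
time: 2.77
position: [0.4999, -0.3278, 0.1996]
eef_rot: [0.002, 0.934, 0.356, -0.001]
ft_force: [-0.5, -0.6, 0.5]
finger_gap: 0.0847
gripper_force: 0.0
[[242.3, 99.3], [317.7, 99.4], [313.5, 247.0], [246.7, 247.0]]
2.8167 [ 0.5007 -0.3245  0.1992] 41.88 gap 0.08476947687211871
[-0.0022, -0.0, 0.0992, 0.0031]
--
```

View pics/w1.png

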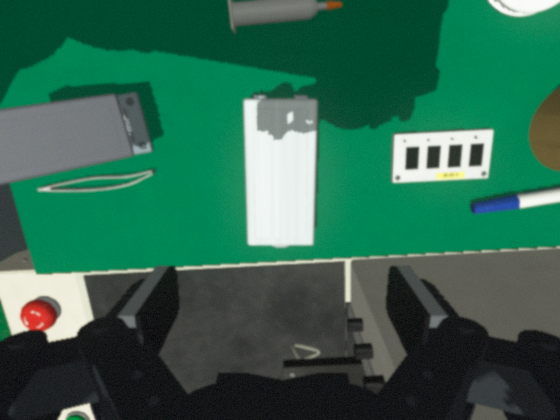

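The wrist view shows the large box with corners at (244,99), (318,98), (315,245) and (247,245). That is within 2 px of the prediction, and the syringe and carrier plate are clear. I'll descend and grip.

```bash

echo '[{"x": -0.001,"z": 0.04,"yaw": 0.003},{"x": -0.002,"z": 0.08,"yaw": 0.003},{"x": -0.002,"z": 0.12,"yaw": 0.003},{"x": -0.002,"z": 0.15,"yaw": 0.003},{"x": -0.002,"z": 0.15,"yaw": 0.003}]' > mv.in && python3 inch.py mv.in >/dev/null
echo '[{"z": 0.02},{"z": 0.035},{"z": 0.046},{"z": 0.046}]' > mv.in && python3 inch.py mv.in
echo '[{},{},{},{},{}]' > mv.in && python3 inch.py mv.in 0.05
echo '[{},{},{}]' > mv.in && python3 inch.py mv.in
```

```text
time: 3.57
position: [0.4997, -0.3219, 0.0021]
eef_rot: [-0.001, 0.934, 0.358, -0.0]
ft_force: [-1.0, -0.2, -0.1]
finger_gap: 0.0847
gripper_force: 0.0
time: 3.98
position: [0.5006, -0.3235, 0.0038]
eef_rot: [0.0, 0.934, 0.358, 0.0]
ft_force: [-0.4, -0.1, -0.0]
finger_gap: 0.0498
gripper_force: 0.0
time: 4.23
position: [0.5002, -0.3233, 0.0033]
eef_rot: [0.0, 0.934, 0.358, 0.0]
ft_force: [0.3, -0.4, 0.0]
finger_gap: 0.0502
gripper_force: 0.0
```

```bash
python3 - <<'E'
from h import *
c=wrist(); a=c['img'][:,:,::-1]; t=manip.camera('top')['img'][:,:,::-1][150:300,200:400]
cv2.imwrite('pics/w2.png',np.hstack([cv2.resize(a,(440,330)),cv2.resize(t,(360,330))[:, :]]))
E
```

```text
(no output)
```

View pics/w2.png

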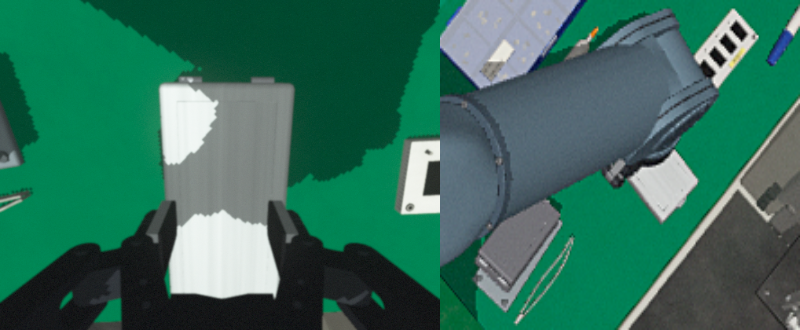

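The fingers flank or overlap the box's lid edges, but the gap reads 50 mm with no force. I'll close further and compare.

```bash

echo '[{},{},{},{},{}]' > mv.in && python3 inch.py mv.in 0.0
python3 - <<'E'
from h import *
c=wrist(); a=c['img'][:,:,::-1]; cv2.imwrite('pics/w3.png',a)
print(proj(c,[manip.get_state()['position']]))
E
```

```text
time: 4.75
position: [0.5002, -0.3233, 0.0032]
eef_rot: [-0.0, 0.934, 0.358, 0.0]
ft_force: [-0.6, -0.4, 0.4]
finger_gap: -0.0001
gripper_force: 0.0
[[282.48228184 244.64066828]]
```

View pics/w3.png

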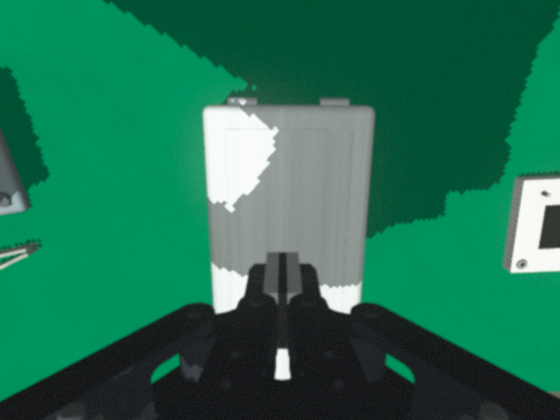

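The shut fingers lie above the lid. Working back from the pixels, the tips (row 253 shut, row 267 open) sit about 35–40 mm behind the reported TCP, not at it. So I need to go about 25–30 mm deeper. I'll open and descend in small steps, watching the force.

```bash

echo '[{"z": -0.01},{"z": -0.01},{"z": -0.01},{"z": -0.01},{"z": -0.01}]' > mv.in && python3 inch.py mv.in 0.085 | grep -v eef
echo '[{"z": 0.01},{"z": 0.02},{"z": 0.025},{"z": 0.025}]' > mv.in && python3 inch.py mv.in | grep -v eef
echo '[{"z": 0.01},{"z": 0.012},{"z": 0.012}]' > mv.in && python3 inch.py mv.in | grep -v eef
echo '[{},{},{},{}]' > mv.in && python3 inch.py mv.in 0.05 | grep -v eef
```

```text
time: 5.22
position: [0.5001, -0.3233, 0.0132]
ft_force: [0.1, -0.3, 0.2]
finger_gap: 0.0606
gripper_force: 0.0
time: 5.55
position: [0.4988, -0.3224, -0.0139]
ft_force: [-0.9, 0.3, 0.4]
finger_gap: 0.0851
gripper_force: 0.0
time: 5.8
position: [0.4996, -0.323, -0.0247]
ft_force: [0.4, -0.7, 0.9]
finger_gap: 0.085
gripper_force: 0.0
time: 6.13
position: [0.5007, -0.324, -0.023]
ft_force: [0.6, -1.2, 4.6]
finger_gap: 0.0678
gripper_force: 69.1
```

```bash

echo '[{"z": -0.02},{"z": -0.05},{"z": -0.085},{"z": -0.12},{"z": -0.12}]' > mv.in && python3 inch.py mv.in | grep -v eef
python3 plan.py .6635 -.1514 .098 139
```

```text
time: 6.55
position: [0.5032, -0.326, 0.1021]
ft_force: [1.5, -0.8, -3.3]
finger_gap: 0.0674
gripper_force: 70.3
6.55 [ 0.5032 -0.326   0.1021] 41.9 gap 0.06739958551103774
[0.0786, -0.0076, 0.0014, -0.5649]
[0.0705, 0.0357, 0.0014, -0.5649]
[0.0405, 0.0679, 0.0014, -0.5649]
--
```

```bash

echo '[{"x": 0.016,"y": -0.002,"yaw": -0.113},{"x": 0.031,"y": -0.003,"yaw": -0.226},{"x": 0.047,"y": -0.005,"yaw": -0.339},{"x": 0.063,"y": -0.006,"yaw": -0.452},{"x": 0.079,"y": -0.008,"yaw": -0.565}]' > mv.in && python3 inch.py mv.in >/dev/null
echo '[{"x": 0.014,"y": 0.007,"yaw": -0.113},{"x": 0.028,"y": 0.014,"yaw": -0.226},{"x": 0.042,"y": 0.021,"yaw": -0.339},{"x": 0.056,"y": 0.028,"yaw": -0.452},{"x": 0.07,"y": 0.036,"yaw": -0.565}]' > mv.in && python3 inch.py mv.in >/dev/null
echo '[{"x": 0.01,"y": 0.017,"yaw": -0.141},{"x": 0.02,"y": 0.034,"yaw": -0.283},{"x": 0.03,"y": 0.051,"yaw": -0.424},{"x": 0.04,"y": 0.068,"yaw": -0.565},{"x": 0.04,"y": 0.068,"yaw": -0.565}]' > mv.in && python3 inch.py mv.in | grep -v eef
echo '[{},{}]' > mv.in && python3 inch.py mv.in >/dev/null
python3 plan.py .6635 -.1514 .021 139
python3 - <<'E'
from h import *; import pickle
c=wrist(); pickle.dump(c,open('w4.pkl','wb'));cv2.imwrite('pics/w4.png',c['img'][:,:,::-1])
t=np.radians(139);a=np.array([np.cos(t),np.sin(t)]);b=np.array([-a[1],a[0]])
print(proj(c,[[*(np.array([.6635,-.1514])+i*.1*a+j*.06*b),.04] for i,j in((1,1),(1,-1),(-1,-1),(-1,1))]).round(1).tolist())
E
```

```text
time: 7.8
position: [0.663, -0.1429, 0.0947]
ft_force: [-0.4, 2.1, -3.5]
finger_gap: 0.068
gripper_force: 70.1
7.9667 [ 0.6595 -0.1494  0.0949] 138.9 gap 0.06778256513706202
[-0.0043, 0.0011, 0.0739, -0.0018]
--
[[183.1, 61.0], [383.0, 60.7], [362.3, 344.5], [204.0, 344.4]]
```

View pics/w4.png

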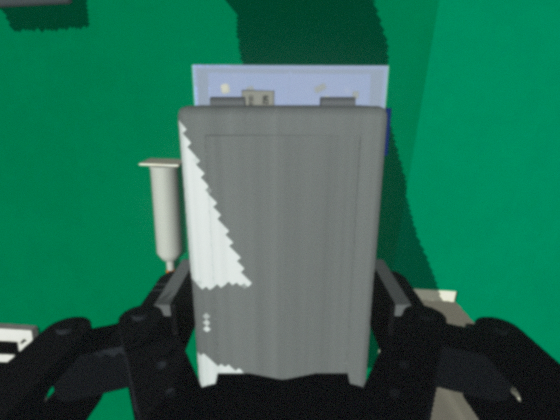

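The held box is level with its far edge at row 108. Behind it the case's far edge is at row 65, from 192 to 388, about 4 mm right of the prediction, so I'll correct that while lowering.

```bash

echo '[{"x": -0.002,"y": 0.002,"z": 0.02},{"x": -0.004,"y": 0.004,"z": 0.04},{"x": -0.004,"y": 0.004,"z": 0.06},{"x": -0.004,"y": 0.004,"z": 0.072},{"x": -0.004,"y": 0.004,"z": 0.072}]' > mv.in && python3 inch.py mv.in | grep -v eef
echo '[{"z": 0.002},{"z": 0.003},{"z": 0.003}]' > mv.in && python3 inch.py mv.in | grep -v eef
echo '[{"z": 0.001},{"z": 0.002},{"z": 0.002}]' > mv.in && python3 inch.py mv.in | grep -v eef
```

```text
time: 8.43
position: [0.6632, -0.1489, 0.0208]
ft_force: [0.1, 0.2, -4.8]
finger_gap: 0.0676
gripper_force: 70.0
time: 8.68
position: [0.6673, -0.1492, 0.0224]
ft_force: [0.4, -1.1, -3.7]
finger_gap: 0.0677
gripper_force: 70.0
time: 8.93
position: [0.6667, -0.1487, 0.0196]
ft_force: [0.6, 0.8, -3.6]
finger_gap: 0.0676
gripper_force: 70.0
```

```bash

echo '[{"z": 0.001},{"z": 0.001},{"z": 0.001}]' > mv.in && python3 inch.py mv.in | grep -E 'pos|ft'
echo '[{"z": 0.001},{"z": 0.001},{"z": 0.001}]' > mv.in && python3 inch.py mv.in | grep -E 'pos|ft'
echo '[{"z": 0.001},{"z": 0.001},{"z": 0.001}]' > mv.in && python3 inch.py mv.in | grep -E 'pos|ft'
```

```text
position: [0.6665, -0.1487, 0.0182]
ft_force: [-0.1, -0.0, -3.3]
position: [0.6664, -0.1487, 0.0171]
ft_force: [0.8, 0.2, -3.8]
position: [0.6667, -0.1488, 0.0166]
ft_force: [-1.7, 0.7, 1.3]
```

```bash

echo '[{},{},{}]' > mv.in && python3 inch.py mv.in 0.085 | grep -E 'gap|ft'
python3 plan.py .6667 -.1488 .018 139
echo '[{"z": -0.03},{"z": -0.07},{"z": -0.11},{"z": -0.11}]' > mv.in && python3 inch.py mv.in | grep -E 'time|pos|ft|gap'
python3 plan.py .4067 -.160 .127 139.8 .4067 -.160 .018 139.8
```

```text
ft_force: [0.3, 0.1, 0.2]
finger_gap: 0.0852
9.9333 [ 0.667  -0.1488  0.0165] 139.05 gap 0.08519633940974508
[0.0002, -0.0002, -0.0015, 0.0009]
--
time: 10.27
position: [0.6723, -0.1505, 0.1354]
ft_force: [1.6, -1.1, 0.9]
finger_gap: 0.0851
10.2667 [ 0.6723 -0.1505  0.1354] 139.02 gap 0.08513079620713337
[0.0972, -0.0907, 0.0042, -0.0068]
[0.0978, -0.09, 0.0042, -0.0068]
--
[0.0, 0.0, 0.109, -0.0]
--
```

```bash

echo '[{"x": 0.03,"y": -0.028},{"x": 0.06,"y": -0.056},{"x": 0.09,"y": -0.083},{"x": 0.097,"y": -0.091,"yaw": -0.007},{"x": 0.097,"y": -0.091,"yaw": -0.007}]' > mv.in && python3 inch.py mv.in >/dev/null
echo '[{"x": 0.03,"y": -0.028},{"x": 0.06,"y": -0.056},{"x": 0.09,"y": -0.083},{"x": 0.098,"y": -0.09,"yaw": -0.007},{"x": 0.098,"y": -0.09,"yaw": -0.007}]' > mv.in && python3 inch.py mv.in >/dev/null
echo '[{},{}]' > mv.in && python3 inch.py mv.in | grep -E 'time|pos|ft|gap'
python3 plan.py .4067 -.160 .018 139.8
python3 - <<'E'
from h import *; import pickle
c=wrist(); cv2.imwrite('pics/w5.png',c['img'][:,:,::-1])
X=[[0.384, -0.111, 0.113], [0.46, -0.174, 0.062], [0.43, -0.212, 0.051], [0.352, -0.145, 0.104]]
print(proj(c,X).round(1).tolist())
E
```

```text
time: 11.27
position: [0.4035, -0.1587, 0.1268]
ft_force: [-0.8, 0.5, 0.1]
finger_gap: 0.0855
11.2667 [ 0.4035 -0.1587  0.1268] 139.9 gap 0.08551674516401968
[-0.0033, 0.001, 0.1088, 0.0017]
--
[[326.4, 153.7], [314.4, 276.6], [250.7, 271.6], [239.8, 146.7]]
```

View pics/w5.png

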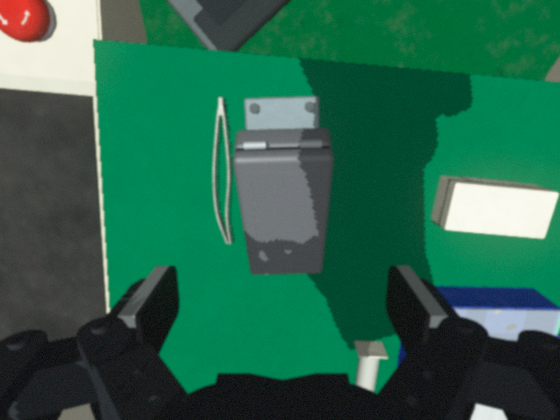

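The medium box's lid shows at (236,150), (331,150), (323,272) and (250,272), square with the gripper and within 3 px of the prediction. The tweezers are at columns 212–232, clear of it. I'll descend and grip.

```bash

echo '[{"x": -0.003,"y": 0.001,"z": 0.03},{"x": -0.003,"y": 0.001,"z": 0.06},{"x": -0.003,"y": 0.001,"z": 0.085},{"x": -0.003,"y": 0.001,"z": 0.09}]' > mv.in && python3 inch.py mv.in | grep -E 'time|pos|ft|gap'
echo '[{"z": 0.008},{"z": 0.016},{"z": 0.019},{"z": 0.019}]' > mv.in && python3 inch.py mv.in | grep -E 'time|pos|ft|gap'
echo '[{},{},{},{},{}]' > mv.in && python3 inch.py mv.in 0.03 | grep -E 'time|pos|ft|gap|for'
```

```text
time: 11.65
position: [0.4028, -0.1589, 0.0331]
ft_force: [-1.0, 0.0, -0.0]
finger_gap: 0.0851
time: 11.98
position: [0.4041, -0.1598, 0.0173]
ft_force: [0.3, 0.1, 0.2]
finger_gap: 0.0851
time: 12.4
position: [0.4045, -0.1597, 0.0183]
ft_force: [-0.9, 0.6, 9.0]
finger_gap: 0.0544
gripper_force: 61.9
```

```bash

echo '[{"z": -0.02},{"z": -0.05},{"z": -0.09},{"z": -0.09}]' > mv.in && python3 inch.py mv.in | grep -E 'time|pos|ft|gap'
python3 plan.py .505 -.30 .105 139.8 .505 -.30 .01 139.8
```

```text
time: 12.73
position: [0.4075, -0.1612, 0.1128]
ft_force: [0.5, -0.5, -2.5]
finger_gap: 0.0542
12.7333 [ 0.4075 -0.1612  0.1128] 139.8 gap 0.05421786539806455
[-0.1641, -0.0431, 0.0078, 0.0001]
--
[0.0, 0.0, 0.095, -0.0]
--
```

```bash

echo '[{"x": -0.036,"y": -0.009},{"x": -0.072,"y": -0.018},{"x": -0.11,"y": -0.028},{"x": -0.145,"y": -0.038,"z": 0.003},{"x": -0.164,"y": -0.043,"z": 0.006}]' > mv.in && python3 inch.py mv.in >/dev/null
echo '[{"z": 0.03},{"z": 0.06},{"z": 0.085},{"z": 0.095},{"z": 0.095}]' > mv.in && python3 inch.py mv.in | grep -E 'pos|ft|gap'
echo '[{"z": 0.006},{"z": 0.012},{"z": 0.016},{"z": 0.016}]' > mv.in && python3 inch.py mv.in | grep -E 'pos|ft|gap'
echo '[{"x": 0.001,"z": 0.003},{"x": 0.002,"z": 0.006},{"x": 0.003,"z": 0.006}]' > mv.in && python3 inch.py mv.in | grep -E 'pos|ft|gap'
echo '[{"x": 0.003,"z": 0.003},{"x": 0.004,"z": 0.005},{"x": 0.004,"z": 0.005}]' > mv.in && python3 inch.py mv.in | grep -E 'time|pos|ft|gap'
```

```text
position: [0.4989, -0.297, 0.0037]
ft_force: [0.3, 1.1, -1.9]
finger_gap: 0.0541
position: [0.5013, -0.2983, -0.0097]
ft_force: [0.1, 0.2, -2.8]
finger_gap: 0.0545
position: [0.5006, -0.2971, -0.0142]
ft_force: [1.0, 0.4, 4.0]
finger_gap: 0.0542
time: 14.4
position: [0.498, -0.2948, -0.0187]
ft_force: [-2.4, 1.4, 11.4]
finger_gap: 0.0542
```

```bash

echo '[{"x": 0.003,"z": 0.003},{"x": 0.005,"z": 0.005},{"x": 0.005,"z": 0.005}]' > mv.in && python3 inch.py mv.in | grep -E 'pos|ft|gap'
echo '[{"x": 0.003,"z": 0.003},{"x": 0.004,"z": 0.004},{"x": 0.004,"z": 0.004}]' > mv.in && python3 inch.py mv.in | grep -E 'pos|ft|gap'
echo '[{"x": 0.002,"z": 0.002},{"x": 0.003,"z": 0.003},{"x": 0.003,"z": 0.003}]' > mv.in && python3 inch.py mv.in | grep -E 'time|pos|ft|gap'
```

```text
position: [0.4952, -0.2924, -0.0236]
ft_force: [0.7, -1.2, 8.3]
finger_gap: 0.0543
position: [0.4932, -0.2907, -0.0274]
ft_force: [3.2, -1.5, 6.2]
finger_gap: 0.0543
time: 15.15
position: [0.4913, -0.2892, -0.0303]
ft_force: [3.0, -1.9, 5.9]
finger_gap: 0.0544
```

```bash

echo '[{"x": 0.001,"z": 0.001},{"x": 0.001,"z": 0.002},{"x": 0.001,"z": 0.002}]' > mv.in && python3 inch.py mv.in | grep -E 'pos|ft|gap'
echo '[{"x": 0.001,"z": 0.001},{"x": 0.001,"z": 0.001},{"x": 0.001,"z": 0.001}]' > mv.in && python3 inch.py mv.in | grep -E 'pos|ft|gap'
echo '[{"x": 0.001,"z": 0.001},{"x": 0.001,"z": 0.001},{"x": 0.001,"z": 0.001}]' > mv.in && python3 inch.py mv.in | grep -E 'time|pos|ft|gap'
python3 - <<'E'
from h import *
a=manip.camera('scene')['img'][:,:,::-1][210:310,230:350]; b=wrist()['img'][:,:,::-1]
cv2.imwrite('pics/s6.png',np.hstack([cv2.resize(a,(400,333),interpolation=cv2.INTER_CUBIC),cv2.resize(b,(400,333))]))
E
```

```text
position: [0.4904, -0.2884, -0.0322]
ft_force: [2.6, -2.3, 7.3]
finger_gap: 0.0542
position: [0.4899, -0.288, -0.0332]
ft_force: [2.6, -2.7, 5.8]
finger_gap: 0.0544
time: 15.9
position: [0.4893, -0.2875, -0.0341]
ft_force: [3.5, -3.1, 6.2]
finger_gap: 0.0543
```

```bash

echo '[{"z": 0.001},{"z": 0.001},{"z": 0.001}]' > mv.in && python3 inch.py mv.in | grep -E 'pos|ft|gap'
echo '[{"z": 0.001},{"z": 0.001},{"z": 0.001}]' > mv.in && python3 inch.py mv.in | grep -E 'time|pos|ft|gap'
```

```text
position: [0.4889, -0.2872, -0.0352]
ft_force: [3.1, -2.2, 6.3]
finger_gap: 0.0546
time: 16.5
position: [0.4887, -0.287, -0.0357]
ft_force: [1.3, -0.7, 13.5]
finger_gap: 0.0544
```

```bash

echo '[{},{},{}]' > mv.in && python3 inch.py mv.in 0.085 | grep -E 'pos|ft|gap'
echo '[{"z": -0.03},{"z": -0.07},{"z": -0.11},{"z": -0.14},{"z": -0.15}]' > mv.in && python3 inch.py mv.in | grep -E 'time|pos|ft|gap'
echo '[{},{}]' > mv.in && python3 inch.py mv.in| grep time
cat > seg.py <<'E'
import sys; from h import *; from plan import pose
z=float(sys.argv[1]); L,W=float(sys.argv[2]),float(sys.argv[3])
p,h,s=pose(); c=wrist(); hsv=cv2.cvtColor(c['img'],cv2.COLOR_RGB2HSV)
m=((hsv[:,:,1]<90)).astype(np.uint8); m[300:]=0; m=cv2.morphologyEx(m,cv2.MORPH_OPEN,np.ones((7,7)))
n,l,st,ce=cv2.connectedComponentsWithStats(m)
e=proj(c,[[*p[:2],z]])[0]; 
i=min((i for i in range(1,n) if st[i,4]>1500),key=lambda i:np.linalg.norm(ce[i]-e)); print('expect',e,'cent',ce[i],st[i])
k=max(cv2.findContours((l==i).astype(np.uint8),0,1)[0],key=cv2.contourArea)
q=cv2.approxPolyN(k,4,ensure_convex=True)[0].astype(float); print('corners',q.tolist())
X=onz(c,q,z); print(X[:,:2].round(4).tolist(),'sides',[round(float(np.linalg.norm(X[j]-X[j-1])),4) for j in range(4)],'mid',X.mean(0).round(4),'mid-rel tool x,y',(lambda d:(d[0]*np.cos(h)+d[1]*np.sin(h),d[0]*np.sin(h)-d[1]*np.cos(h)))(X.mean(0)-p))
es=[X[j]-X[j-1] for j in range(4)]; es=sorted(es,key=np.linalg.norm)[2:]; print('head',[np.degrees(np.arctan2(v[1],v[0]))%180 for v in es],'tool',np.degrees(h),p)
E
python3 seg.py .03 .114 .055
```

```text
position: [0.4844, -0.2841, -0.0386]
ft_force: [-0.1, -0.2, -0.5]
finger_gap: 0.0852
time: 17.17
position: [0.4866, -0.2856, 0.1158]
ft_force: [0.7, -0.7, -0.7]
finger_gap: 0.0848
time: 17.33
expect [281.3955566  202.49632731] cent [282.80489841 197.99851563] [  245   124    77   153 10779]
corners [[322.0, 124.0], [317.0, 273.0], [249.0, 281.0], [244.0, 124.0]]
[[0.4588, -0.2252], [0.5466, -0.2995], [0.5172, -0.3454], [0.4236, -0.267]] sides [0.0546, 0.1151, 0.0544, 0.1221] mid [ 0.4865 -0.2843  0.03  ] mid-rel tool x,y (np.float64(-0.0021885199085511287), np.float64(0.0011514259894195758))
head [np.float64(139.7460820137873), np.float64(140.0455170867726)] tool 139.86840271680447 [ 0.48411933 -0.28374607  0.11076043]
```

```bash

echo '[{"y": 0.001,"z": 0.04},{"y": 0.001,"z": 0.08},{"y": 0.001,"z": 0.11},{"y": 0.001,"z": 0.115}]' > mv.in && python3 inch.py mv.in | grep -E 'pos|ft'
echo '[{"z": 0.01},{"z": 0.018},{"z": 0.021},{"z": 0.021}]' > mv.in && python3 inch.py mv.in | grep -E 'pos|ft'
echo '[{},{},{},{},{}]' > mv.in && python3 inch.py mv.in 0.03 | grep -E 'pos|ft|gap|for'
echo '[{"z": -0.02},{"z": -0.06},{"z": -0.1},{"z": -0.14},{"z": -0.14}]' > mv.in && python3 inch.py mv.in | grep -E 'time|pos|ft|gap'
python3 plan.py .667 -.1493 .115 139.05 .667 -.1493 .055 139.05
```

```text
position: [0.4796, -0.2802, -0.0104]
ft_force: [-0.2, 1.1, 0.1]
position: [0.4853, -0.2836, -0.0245]
ft_force: [-1.2, -0.3, -0.2]
position: [0.4859, -0.2838, -0.0235]
ft_force: [-1.8, 0.3, 5.9]
finger_gap: 0.0535
gripper_force: 63.8
time: 18.88
position: [0.4896, -0.2863, 0.123]
ft_force: [1.6, -0.4, -2.6]
finger_gap: 0.0538
18.8833 [ 0.4896 -0.2863  0.123 ] 139.81 gap 0.05375579998267679
[-0.0236, 0.1096, 0.004, 0.0067]
[-0.0228, 0.1097, 0.004, 0.0067]
--
[0.0, 0.0, 0.06, -0.0]
--
```

```bash

echo '[{"x": -0.006,"y": 0.028},{"x": -0.012,"y": 0.056},{"x": -0.018,"y": 0.084},{"x": -0.024,"y": 0.11,"yaw": 0.007},{"x": -0.024,"y": 0.11,"yaw": 0.007}]' > mv.in && python3 inch.py mv.in >/dev/null
echo '[{"x": -0.006,"y": 0.028},{"x": -0.012,"y": 0.056},{"x": -0.017,"y": 0.084},{"x": -0.023,"y": 0.11,"yaw": 0.007},{"x": -0.023,"y": 0.11,"yaw": 0.007}]' > mv.in && python3 inch.py mv.in >/dev/null
echo '[{},{},{}]' > mv.in && python3 inch.py mv.in | grep -E 'time|pos|ft|gap'
python3 plan.py .667 -.1493 .057 139.05
```

```text
time: 19.97
position: [0.662, -0.1476, 0.1149]
ft_force: [-0.8, 0.4, -2.3]
finger_gap: 0.0536
19.9667 [ 0.662  -0.1476  0.1149] 138.95 gap 0.05361982210529874
[-0.0049, 0.002, 0.0579, -0.0018]
--
```

```bash

echo '[{"x": -0.005,"y": 0.002,"z": 0.02,"yaw": -0.002},{"x": -0.005,"y": 0.002,"z": 0.04,"yaw": -0.002},{"x": -0.005,"y": 0.002,"z": 0.055,"yaw": -0.002},{"x": -0.005,"y": 0.002,"z": 0.058,"yaw": -0.002}]' > mv.in && python3 inch.py mv.in >/dev/null
echo '[{},{},{}]' > mv.in && python3 inch.py mv.in | grep -E 'time|pos|ft|gap'
python3 plan.py .667 -.1488 .053 139.05
```

```text
time: 20.55
position: [0.6692, -0.1484, 0.0586]
ft_force: [-0.3, -0.8, -2.3]
finger_gap: 0.0535
20.55 [ 0.6692 -0.1484  0.0586] 139.15 gap 0.0535373273193019
[0.0014, -0.0018, 0.0056, 0.0017]
--
```

```bash

echo '[{"x": 0.001,"y": -0.002,"z": 0.002},{"x": 0.001,"y": -0.002,"z": 0.004},{"x": 0.001,"y": -0.002,"z": 0.005},{"x": 0.001,"y": -0.002,"z": 0.005}]' > mv.in && python3 inch.py mv.in | grep -E 'pos|ft'
echo '[{"z": 0.001},{"z": 0.001},{"z": 0.001}]' > mv.in && python3 inch.py mv.in | grep -E 'pos|ft'
echo '[{"z": 0.001},{"z": 0.001},{"z": 0.001}]' > mv.in && python3 inch.py mv.in | grep -E 'time|pos|ft'
```

```text
position: [0.6661, -0.1487, 0.0521]
ft_force: [0.5, 0.2, -2.3]
position: [0.6663, -0.1487, 0.0511]
ft_force: [0.3, 0.8, -2.0]
time: 21.38
position: [0.6665, -0.1488, 0.0503]
ft_force: [-0.2, -0.2, -2.0]
```

```bash

echo '[{"z": 0.001},{"z": 0.001},{"z": 0.001}]' > mv.in && python3 inch.py mv.in | grep -E 'pos|ft'
echo '[{"z": 0.0007},{"z": 0.0007},{"z": 0.0007}]' > mv.in && python3 inch.py mv.in | grep -E 'time|pos|ft'
```

```text
position: [0.6665, -0.1488, 0.0502]
ft_force: [-4.3, 0.4, 5.8]
time: 21.88
position: [0.6665, -0.1488, 0.0502]
ft_force: [-4.9, 1.4, 9.0]
```

```bash

echo '[{},{},{}]' > mv.in && python3 inch.py mv.in 0.085 | grep -E 'pos|ft|gap'
echo '[{"z": -0.03},{"z": -0.06},{"z": -0.09},{"z": -0.09}]' > mv.in && python3 inch.py mv.in | grep -E 'time|pos|ft|gap'
python3 plan.py .526 -.0336 .13 45.8
```

```text
position: [0.6665, -0.1488, 0.0486]
ft_force: [0.0, -0.4, -0.6]
finger_gap: 0.0844
time: 22.47
position: [0.6705, -0.1501, 0.1452]
ft_force: [1.0, 0.5, 0.2]
finger_gap: 0.0851
22.4667 [ 0.6705 -0.1501  0.1452] 139.15 gap 0.08506054686466664
[0.0619, -0.0021, 0.0051, 0.5431]
[0.0518, -0.0338, 0.0051, 0.5431]
[0.0269, -0.0557, 0.0051, 0.5431]
--
```

```bash

echo '[{"x": 0.03,"z": 0.002,"yaw": 0.125},{"x": 0.062,"y": -0.002,"z": 0.005,"yaw": 0.25},{"x": 0.062,"y": -0.002,"z": 0.005,"yaw": 0.375},{"x": 0.062,"y": -0.002,"z": 0.005,"yaw": 0.5},{"x": 0.062,"y": -0.002,"z": 0.005,"yaw": 0.543}]' > mv.in && python3 inch.py mv.in >/dev/null
echo '[{"x": 0.052,"y": -0.034,"z": 0.005,"yaw": 0.125},{"x": 0.052,"y": -0.034,"z": 0.005,"yaw": 0.25},{"x": 0.052,"y": -0.034,"z": 0.005,"yaw": 0.375},{"x": 0.052,"y": -0.034,"z": 0.005,"yaw": 0.5},{"x": 0.052,"y": -0.034,"z": 0.005,"yaw": 0.543}]' > mv.in && python3 inch.py mv.in >/dev/null
echo '[{"x": 0.027,"y": -0.056,"z": 0.005,"yaw": 0.125},{"x": 0.027,"y": -0.056,"z": 0.005,"yaw": 0.25},{"x": 0.027,"y": -0.056,"z": 0.005,"yaw": 0.375},{"x": 0.027,"y": -0.056,"z": 0.005,"yaw": 0.5},{"x": 0.027,"y": -0.056,"z": 0.005,"yaw": 0.543}]' > mv.in && python3 inch.py mv.in >/dev/null
echo '[{},{},{}]' > mv.in && python3 inch.py mv.in | grep -E 'time|pos|ft|gap'
python3 seg.py .03 .085 .041; python3 plan.py .526 -.0336 -.018 45.8
```

```text
time: 23.97
position: [0.5213, -0.0319, 0.1235]
ft_force: [0.3, -0.6, 0.0]
finger_gap: 0.085
expect [282.51334508 198.2352911 ] cent [287.6961039  189.09818182] [ 261  135   56  110 5775]
corners [[317.0, 136.0], [313.0, 245.0], [260.0, 243.0], [262.0, 134.0]]
[[0.5729, -0.0153], [0.5118, -0.0774], [0.4821, -0.0463], [0.5446, 0.0141]] sides [0.0408, 0.0872, 0.043, 0.0869] mid [ 0.5279 -0.0312  0.03  ] mid-rel tool x,y (np.float64(0.005066614218909534), np.float64(0.004216498404421418))
head [np.float64(43.969383565101325), np.float64(45.41943288959675)] tool 45.92025604297299 [ 0.52130532 -0.03192116  0.12347668]
24.0167 [ 0.5213 -0.032   0.1235] 45.9 gap 0.08509797617056633
[0.0021, 0.0045, 0.1415, 0.0017]
--
```

```bash

echo '[{"x": 0.004,"y": 0.004,"z": 0.04,"yaw": 0.02},{"x": 0.004,"y": 0.004,"z": 0.08,"yaw": 0.02},{"x": 0.004,"y": 0.004,"z": 0.115,"yaw": 0.02},{"x": 0.004,"y": 0.004,"z": 0.12,"yaw": 0.02}]' > mv.in && python3 inch.py mv.in | grep -E 'pos|ft'
echo '[{"z": 0.01},{"z": 0.02},{"z": 0.026},{"z": 0.026}]' > mv.in && python3 inch.py mv.in | grep -E 'pos|ft'
echo '[{},{},{},{},{}]' > mv.in && python3 inch.py mv.in 0.02 | grep -E 'pos|ft|gap|for'
echo '[{}]' > mv.in && python3 inch.py mv.in | grep -E 'pos|ft|gap|for'
echo '[{"z": -0.02},{"z": -0.06},{"z": -0.1},{"z": -0.14},{"z": -0.17}]' > mv.in && python3 inch.py mv.in | grep -E 'time|pos|ft|gap'
python3 plan.py .6667 -.1492 .145 139.05
```

```text
position: [0.5228, -0.0314, -0.0012]
ft_force: [-1.0, 0.2, 1.2]
position: [0.5272, -0.0318, -0.0224]
ft_force: [0.2, -0.8, 0.2]
position: [0.5276, -0.0317, -0.0216]
ft_force: [-1.1, -0.4, 4.9]
finger_gap: 0.0386
gripper_force: 60.9
position: [0.5276, -0.0318, -0.0216]
ft_force: [-1.0, 0.9, 6.8]
finger_gap: 0.039
gripper_force: 60.9
time: 25.6
position: [0.5274, -0.0321, 0.1506]
ft_force: [1.5, -0.4, -1.0]
finger_gap: 0.0388
25.6 [ 0.5274 -0.0321  0.1506] 44.64 gap 0.03877527873887304
[0.0056, 0.0604, 0.0019, -0.5492]
[-0.0267, 0.0545, 0.0019, -0.5492]
[-0.0512, 0.0325, 0.0019, -0.5492]
--
```

```bash

echo '[{"x": 0.001,"y": 0.012,"yaw": -0.11},{"x": 0.002,"y": 0.024,"yaw": -0.22},{"x": 0.003,"y": 0.036,"yaw": -0.33},{"x": 0.004,"y": 0.048,"yaw": -0.44},{"x": 0.006,"y": 0.06,"yaw": -0.549}]' > mv.in && python3 inch.py mv.in >/dev/null
echo '[{"x": -0.005,"y": 0.011,"yaw": -0.11},{"x": -0.01,"y": 0.022,"yaw": -0.22},{"x": -0.016,"y": 0.033,"yaw": -0.33},{"x": -0.021,"y": 0.044,"yaw": -0.44},{"x": -0.027,"y": 0.054,"yaw": -0.549}]' > mv.in && python3 inch.py mv.in >/dev/null
echo '[{"x": -0.01,"y": 0.006,"yaw": -0.11},{"x": -0.02,"y": 0.013,"yaw": -0.22},{"x": -0.03,"y": 0.019,"yaw": -0.33},{"x": -0.04,"y": 0.026,"yaw": -0.44},{"x": -0.051,"y": 0.032,"yaw": -0.549}]' > mv.in && python3 inch.py mv.in >/dev/null
echo '[{},{},{}]' > mv.in && python3 inch.py mv.in | grep -E 'time|pos|ft|gap'
python3 plan.py .6667 -.149 .09 139.05
```

```text
time: 27.1
position: [0.6645, -0.1477, 0.1473]
ft_force: [0.1, 0.3, -1.2]
finger_gap: 0.0386
27.1 [ 0.6645 -0.1477  0.1473] 138.89 gap 0.03856613583617159
[-0.0025, 0.0005, 0.0573, -0.0027]
--
```

```bash

echo '[{"x": -0.002,"z": 0.02,"yaw": -0.003},{"x": -0.002,"z": 0.04,"yaw": -0.003},{"x": -0.002,"z": 0.055,"yaw": -0.003},{"x": -0.002,"z": 0.057,"yaw": -0.003},{"x": -0.002,"z": 0.057,"yaw": -0.003}]' > mv.in && python3 inch.py mv.in >/dev/null
echo '[{},{}]' > mv.in && python3 inch.py mv.in | grep -E 'pos|ft|gap'
python3 plan.py .6667 -.149 .086 139.05
```

```text
position: [0.6676, -0.1496, 0.092]
ft_force: [0.3, 0.3, -1.0]
finger_gap: 0.0385
27.6833 [ 0.6676 -0.1496  0.092 ] 139.2 gap 0.038467937227628535
[0.0011, -0.0001, 0.006, 0.0027]
--
```

```bash

echo '[{"z": 0.002,"yaw": 0.002},{"z": 0.004,"yaw": 0.002},{"z": 0.006,"yaw": 0.002},{"z": 0.006,"yaw": 0.002}]' > mv.in && python3 inch.py mv.in | grep -E 'pos|ft'
echo '[{"z": 0.001},{"z": 0.002},{"z": 0.002}]' > mv.in && python3 inch.py mv.in | grep -E 'pos|ft'
echo '[{"z": 0.001},{"z": 0.001},{"z": 0.001}]' > mv.in && python3 inch.py mv.in | grep -E 'time|pos|ft'
```

```text
position: [0.6664, -0.1496, 0.0841]
ft_force: [-0.3, -1.0, -1.7]
position: [0.6665, -0.1496, 0.0822]
ft_force: [0.2, 0.7, -1.3]
time: 28.52
position: [0.6667, -0.1497, 0.0821]
ft_force: [-2.8, 1.1, 4.7]
```

```bash

echo '[{},{},{},{}]' > mv.in && python3 inch.py mv.in 0.085 | grep -E 'pos|ft|gap'
echo '[{"z": -0.03},{"z": -0.07},{"z": -0.11},{"z": -0.15},{"z": -0.15}]' > mv.in && python3 inch.py mv.in | grep -E 'time|pos|ft|gap'
echo '[{},{},{}]' > mv.in && python3 inch.py mv.in >/dev/null
python3 - <<'E'
from h import *
a=manip.camera('scene')['img'][:,:,::-1][140:300,170:360]; b=wrist()['img'][:,:,::-1]
cv2.imwrite('pics/end.png',np.hstack([cv2.resize(a,(356,300),interpolation=cv2.INTER_CUBIC),cv2.resize(b,(440,330))[15:315]]))
E
```

```text
position: [0.6668, -0.1497, 0.0814]
ft_force: [0.9, 1.0, 0.0]
finger_gap: 0.0841
time: 29.27
position: [0.6715, -0.1513, 0.241]
ft_force: [1.2, -1.4, 0.7]
finger_gap: 0.0854
```

View pics/end.png

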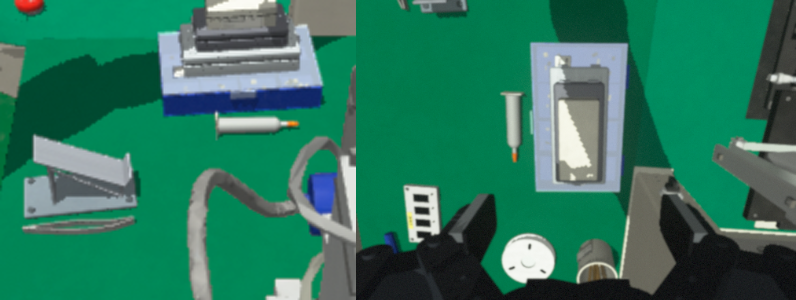

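The stack is square and centred across in both views. In the wrist crop the far edges are at rows 66 (large), 82 (medium) and 97 (slide). I'll check the lengthwise offsets numerically.

```bash
python3 - <<'E'
from h import *; from plan import pose
p,h,s=pose(); c=wrist(); a=np.array([np.cos(h),np.sin(h)]); q=np.array([.6667,-.149])
for n,z,L in(('large',.074,.073),('medium',.104,.057),('slide',.134,.0425)):
    print(n,[ (proj(c,[[*(q+sg*L*a),z]])[0]).round(1) for sg in(1,-1)], 'mm/px along', 1/abs(np.diff(proj(c,[[*(q+.0005*a),z],[*(q-.0005*a),z]])[:,1])[0]))
g=cv2.cvtColor(c['img'],cv2.COLOR_RGB2GRAY).astype(int)
print(g[85:270,300].tolist())
E
```

```text
large [array([282.9, 101.7]), array([282.7, 253. ])] mm/px along 0.9684898605995126
medium [array([282.9, 121.8]), array([282.7, 250.1])] mm/px along 0.8909810709539753
slide [array([282.8, 143.6]), array([282.7, 248.3])] mm/px along 0.8135489425587711
[179, 176, 174, 170, 168, 171, 173, 173, 176, 176, 177, 177, 175, 175, 169, 150, 121, 108, 108, 105, 111, 122, 122, 129, 130, 130, 126, 125, 119, 117, 120, 124, 126, 120, 113, 104, 101, 106, 100, 83, 72, 74, 78, 83, 85, 82, 80, 84, 81, 81, 82, 78, 82, 84, 81, 83, 84, 85, 85, 78, 87, 103, 122, 136, 140, 141, 141, 138, 141, 141, 139, 138, 138, 140, 139, 139, 141, 142, 144, 142, 142, 143, 145, 139, 141, 140, 140, 145, 148, 145, 145, 146, 146, 147, 146, 146, 147, 145, 146, 148, 147, 147, 145, 148, 147, 147, 146, 145, 146, 142, 147, 146, 143, 144, 146, 145, 145, 145, 143, 144, 145, 144, 142, 144, 143, 140, 144, 143, 144, 144, 146, 144, 145, 148, 148, 148, 145, 149, 147, 144, 146, 147, 146, 145, 145, 140, 138, 142, 140, 142, 143, 141, 139, 140, 151, 183, 215, 219, 191, 160, 143, 140, 129, 112, 91, 97, 114, 126, 143, 163, 165, 168, 167, 167, 169, 174, 175, 161, 124, 97, 85, 85, 89, 81, 84]
```

```bash
python3 -c "
from bench import manip
print(manip.job_done())"
```

```text
the job is handed in; nothing more can be done
None
```

The three boxes are stacked on the parts case in the order asked, with far edges within about 2 mm of centred lengthwise in the last check; the syringe, tweezers and carrier plate look undisturbed, and I handed the job in at about 30 s, with no verdict returned.

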